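Strip the lid from an instrument tray and rack it for the washer

ROBOT

A 6-joint arm with a two-finger parallel gripper is mounted at the origin on the work surface. World frame = base frame: x ahead of the robot, y to its left, z up, the work surface at z = 0. Lengths are in m, angles in rad, forces in N, time in s.
With the tool pointing down it reaches from about 0.3 to 0.875 m from the base axis. Payload 6.4 kg.
Tool frame: the origin (TCP) lies at the very end of the fingers, on their centre line; the grasp point (between the pads) lies 19 mm behind it; z points along the fingers, y is the direction in which the jaws open and shut (so a half turn about z gives the same grasp; the last joint's range is limited). The gripper opens to 85 mm and grips with 20 to 120 N. Pads are 22 mm wide; open, the fingers measure 114 mm over their backs; the gripper's body (76 mm by 85 mm) begins 54 mm behind the grasp point. The pads swing forward as they close: fully open they stand 13 mm farther back than shut.
Start: joints at [-1.473, 0.181, 1.607, -0, 1.354, -0.206], TCP at [0.172, -0.549, 0.209] pointing down, gripper open.
Joint ranges: [-2.99, 2.99], [-0.89, 2.07], [0.3, 2.58], [-1.14, 4.28], [0, 2.63], [-3.12, 3.12]. Speed limits (rad/s): [2.57, 2.57, 3.01, 3.14, 3.14, 3.14].

INTERFACE

Orientations are given as a rotation vector (axis times angle).
In Python, from plant import robot gives the robot as it stands. Calls block until the motion is done:
- robot.goto(position, orientation): joint-space move of the TCP to a pose.
- robot.move_linear(position, rotation=None, velocity=0.15, force_limit=None): straight line of the TCP; rotation=None keeps the orientation; velocity is the mean speed in m/s. With force_limit (N) it stops when the force on the tool has changed by that much, and returns True; else False.
- robot.set_joints(angles): joint-space move.
- robot.command_gripper(opening): finger opening in m; the grip force is fixed at half the most; returns when the fingers have stopped.
- robot.dwell(seconds).
- robot.inverse_kinematics(position, orientation): joint angles nearest the present ones, or None.
- robot.sense(): the state.
- robot.grab_frame(name): name is "side" or "top"; returns a dict with "color" (420x560x3 uint8, red, green, blue), "z_map" (420x560 float32, m along the optical axis (not along the pixel's ray), 0 where there is no reading), "vertical_fov" (degrees; the focal length in pixels is half the picture's height over the tangent of half this angle, whatever the lens; pixels are square), "cx", "cy" (the principal point, pixels), "k1" (the pictures are not rectified: a ray, as slopes to the right and down, at radius r is drawn at 1 + k1 r^2 times it, then the intrinsics apply), "R" (3x3) and "t" (3): a world point X has camera coordinates R X + t. Camera axes: x right, y down, z forward; pixel columns grow to the right and rows downward; lengths in m; the calibration is good to about 2 mm. A picture is of the moment at which its call begins.
A pose or a line that the arm cannot do raises robot.MotionError and nothing moves.
- robot.finish_job(): hands the job in, once; it reports no verdict.
Trained networks look in the newest picture that a camera, given by its name, has taken for a name from the list of things; names that differ only in an ending like _2 or _b are one class to them, and where a whole thing is asked for, a point or a joint stands for the part that bears it (a point fixed in the world has none). Each returns a list of dicts, best first, with "score" (0 to 1); they miss things now and then, are a little off and sometimes report something else, mostly with a low value. They report only what shows in the picture. A call takes as long as a camera call.
- robot.silhouettes(camera, query): "mask" (420x560 bool, what is visible of it) and "bbox" ([left, top, right, bottom] in pixels, round what is visible of it).
The state is a dict: "clock": time; "q": joint angles; "joint_vel": joint speeds; "joint_efforts": joint torques, N m; "position": TCP position; "tcp_rot": TCP orientation; "ft_force": force on the tool from outside, world axes, zero at the start; "torque": the same for the moment, N m; "grip_width": finger opening in m.
Only numpy, scipy, OpenCV 4.12 (cv2) and the standard library are available. Lean on these libraries where they do the work, as an engineer would, in place of code of your own. Each camera call takes 0.05 s, during which the arm holds its last target.

TASK

Get this instrument tray ready for the washer: swing its shut lid up on the hinges until it stands upright, and lift it straight up off its hinge pins. Then stand the lid, handle up, in the empty middle bay of the washer rack, roughly centred along the bay: set it down rather than dropping it, let go, and leave everything else where it is.

Things in the scene. Friction and masses are not known exactly. Their poses are not given: they have to be found in the camera images.
- tray: perforated steel instrument tray, fixed to the bench, yaw within 0.25 rad; 140 (its x) x 206 (its y), rim 55 high. Origin under its centre; z up, -x its near side (to the robot), +x its hinge side. Stands left or right of the rack.
- tray_hinge (a point): point on the tray's hinge axis midway between the two hinges: 87 to +x of the tray's centre, 59 above the bench; axes as the tray's, hinge axis = y. Hinges at y = -70 and +70: each a fixed flat pin, 4 thick (x), 10 tall (z), between two cheeks 24 apart, reaching 7 above the axis, each cheek with an arm on its +x side bearing a lid stop 38 above the pin.
- lid: loose slatted steel lid, 0.2 to 0.45 kg, shut at the start. Origin on its hinge axis, midway; when shut its axes are the tray's (z out of its top, y the hinge axis). Plate 8 thick, 206 along y, from x = -12 to -160. It swings up freely about the pins, no spring; 6 to 10 degrees past upright it leans on the stops and stays there by itself.
- lid_hinge (a point): same point as the lid's origin; at tray_hinge while the lid is on (play 1.5 up or down, 4 along tray x). At y = -70 and +70 sits a knuckle, 18 wide, 21 thick, ending at x = +10: a 13 square bore with a 7.5 mouth to +x. It keeps the pin until the lid is within about 20 degrees of upright; then the lid lifts straight up: off the pins after 15, clear of cheeks and stops after 55.
- lid_handle (a point): middle of the lid's bow handle: round steel bar, 10 thick, 92 long, parallel to the hinge axis (y), 205 from it at the lid's x = -205, in the lid's plane: near the robot when shut, on top when upright. 40 free between bar and plate edge, free on its other side too. The bar can turn between gripping pads as the lid swings. Axes as the lid's.
- rack: steel washer rack, fixed to the bench, yaw within 0.25 rad. Origin under its centre, z up. Floor 196 (x) x 250 (y), 12 above the bench. Four upright wire hoops 5 thick at x = -72, -24, +24, +72, each 190 wide along y, tops 95 above the floor: three bays, 43 clear. The outer bays hold cassettes, the middle one is empty.
- rack_bay (a point): centre of the floor of the rack's empty middle bay, 12 above the bench; axes as the rack's: y along the bay, x across it. The lid stands here on its knuckles, hinge axis along y and 10 above this floor, handle up (bar 215 above this floor), and may lean on a hoop.
- cassette_blue: bystander: closed blue plastic instrument cassette, 150 wide, 92 high, 24 thick, standing on edge in an outer bay of the rack (either one); origin under its centre
- cassette_grey: bystander: closed grey plastic instrument cassette, same size, standing in the other outer bay; origin under its centre
- scope_case: bystander: open white carton 100 x 290 x 34 with a steel telescope in it; origin under its centre
- carton_tall: bystander: white carton with a blue band, 75 x 75 x 120 high; origin under its centre
- carton_flat: bystander: white carton with a blue band, 110 x 80 x 45 high; origin under its centre
- detergent: bystander: white bottle, blue cap, 68 across, 190 high; origin under its centre
- wipes_tub: bystander: white tub, green lid, 90 across, 130 high; origin under its centre
- brush: bystander: blue cleaning brush 190 long lying on the bench; origin under its middle
- steel_bowl: bystander: steel bowl 110 across, 45 high; origin under its centre

How it is judged:
By the outcome, as a careful person would: the job done as asked, in the order asked, and still so for the second after the job is handed in, with the robot touching nothing.
It also fails if it takes over 58 s, if anything falls off the work surface, if the arm or the gripper's body presses on something with over 40 N, if the wrist force passes 120 N, or if a joint passes its speed limit or range.

## Working session

There is one attempt and no reset: what is moved stays moved. The work goes in short steps, each a Python script; the robot and the scene stay as the last script left them, time stands still between calls to the robot, and variables do not carry over. Pictures are saved under pics/ and viewed, and the job is handed in when it is done.

```bash
ls; mkdir -p pics; cat > h.py <<'E'
import numpy as np, cv2
from plant import robot
from scipy.spatial.transform import Rotation as Ro
def cloud(f):
    z=f["z_map"];H,W=z.shape
    fl=H/2/np.tan(np.radians(f["vertical_fov"])/2)
    v,u=np.mgrid[:H,:W].astype(float)
    K=np.array([[fl,0,f["cx"]],[0,fl,f["cy"]],[0,0,1]])
    xy=cv2.undistortPoints(np.stack([u.ravel(),v.ravel()],1)[:,None],K,np.array([f["k1"],0,0,0,0.]))[:,0]
    P=np.c_[xy,np.ones(len(xy))]*z.reshape(-1,1)
    X=(P-np.asarray(f["t"]))@np.asarray(f["R"])
    X[z.ravel()<=0]=np.nan
    return X.reshape(H,W,3)
def save(f,n): cv2.imwrite("pics/"+n,f["color"][:,:,::-1])
E
python3 - <<'E'
from h import *
import pickle
for c in("top","side"):
    f=robot.grab_frame(c);save(f,c+"0.png")
    X=cloud(f)
    out={}
    for n in["tray","lid","rack","lid_handle","cassette_blue","cassette_grey"]:
        r=robot.silhouettes(c,n)
        out[n]=r
        for d in r[:2]:
            p=X[d["mask"]];p=p[~np.isnan(p[:,0])]
            print(c,n,round(d["score"],2),d["bbox"],d["mask"].sum(),np.median(p,0).round(3) if len(p) else None)
    pickle.dump((f,X,out),open(c+"0.pkl","wb"))
    print(c,"cam",-(f["R"].T@f["t"]))
print(robot.sense())
E
```

```text
pics
top tray 0.89 [202.2, 160.9, 238.8, 205.0] 378 [0.581 0.248 0.025]
top lid 0.64 [191.5, 151.6, 262.0, 225.7] 3015 [0.571 0.239 0.059]
top rack 0.92 [321.7, 162.2, 400.6, 227.3] 3507 [ 0.549 -0.198  0.013]
top rack 0.74 [176.9, 255.4, 212.2, 290.0] 916 [0.287 0.36  0.017]
top lid_handle 0.92 [193.4, 155.9, 261.4, 225.6] 2184 [0.568 0.237 0.061]
top cassette_blue 0.93 [341.0, 201.4, 391.7, 211.9] 433 [ 0.498 -0.194  0.102]
top cassette_blue 0.72 [430.0, 153.9, 466.2, 192.2] 973 [ 0.609 -0.473  0.043]
top cassette_grey 0.55 [338.0, 170.7, 386.8, 190.1] 509 [ 0.592 -0.184  0.101]
top cam [0.38159595 0.03976639 1.70790641]
side tray 0.84 [199.2, 221.1, 274.3, 302.8] 1960 [0.577 0.306 0.03 ]
side lid 0.62 [223.1, 335.6, 293.4, 420.0] 4060 [0.485 0.542 0.015]
side lid 0.6 [204.6, 225.1, 290.9, 287.8] 2733 [0.571 0.252 0.061]
side rack 0.7 [244.5, 129.6, 310.6, 190.8] 2092 [ 0.551 -0.162  0.012]
side lid_handle 0.58 [204.6, 223.5, 293.9, 293.7] 3838 [0.572 0.239 0.06 ]
side cassette_blue 0.88 [288.5, 137.1, 297.3, 184.7] 315 [ 0.501 -0.142  0.101]
side cassette_blue 0.61 [271.4, 199.6, 
[... 205 characters left out ...]
m [0.40734529 0.92346061 0.85618999]
{'clock': 0.7, 'q': array([-1.47331340e+00,  1.80751163e-01,  1.60697488e+00, -4.63852229e-06,
        1.35380165e+00, -2.06282216e-01]), 'joint_vel': array([-0.00209624, -0.00222308,  0.00033501, -0.00036834, -0.00057998,
       -0.00037466]), 'joint_efforts': array([-9.65543732e-04, -4.44721842e+01, -3.51614392e+01, -2.86144914e-04,
        5.95646634e-04, -1.15954973e-05]), 'position': array([ 0.17201923, -0.54869865,  0.2090281 ]), 'tcp_rot': array([ 3.10536251e+00,  4.75312543e-01, -1.26532477e-05]), 'ft_force': array([-0.38720668, -0.22972599,  0.30127374]), 'torque': array([ 0.04401505,  0.02306284, -0.00154173]), 'grip_width': 0.08559791008276046}
```

```bash
python3 - <<'E'
import cv2
a=cv2.imread("pics/top0.png");b=cv2.imread("pics/side0.png")
cv2.imwrite("pics/top_c.png",cv2.resize(a[130:310,160:420],None,fx=3,fy=3,interpolation=2))
cv2.imwrite("pics/side_c.png",cv2.resize(b[100:300,170:430],None,fx=3,fy=3,interpolation=2))
E
```

```text
(no output)
```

View pics/top0.png

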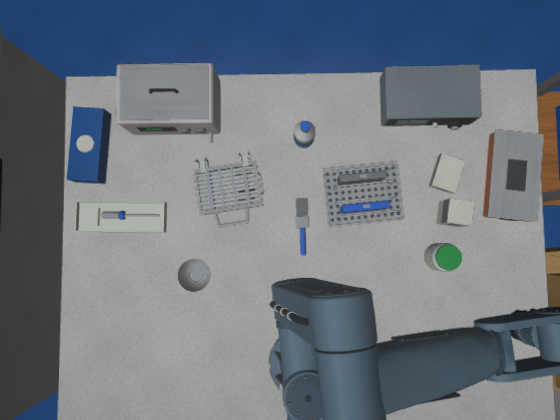

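View pics/side0.png

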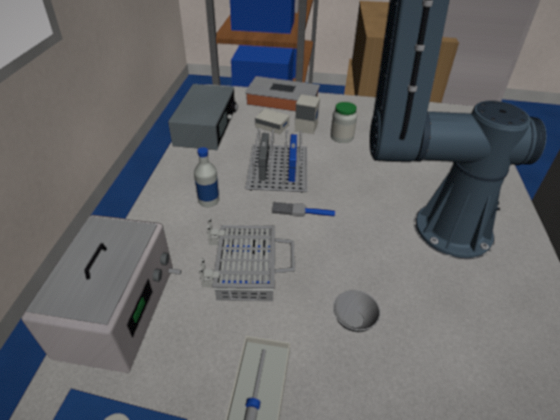

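```bash
ls pics
```

```text
side0.png
side_c.png
top0.png
top_c.png
```

View pics/top_c.png

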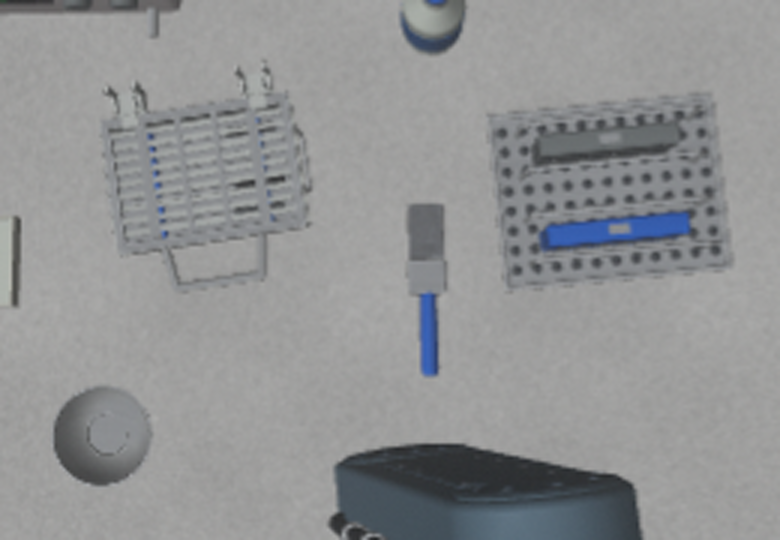

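View pics/side_c.png

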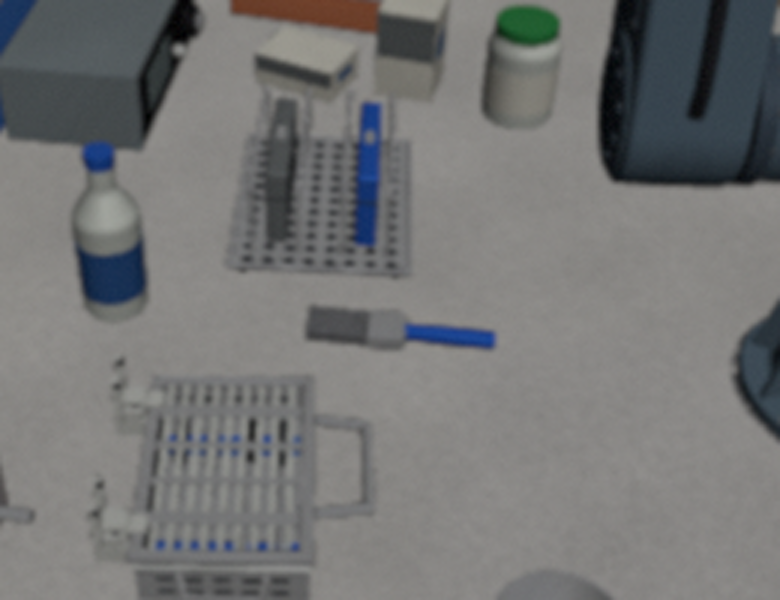

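```bash
cat > m.py <<'E'
from h import *
import pickle
for c in("top","side"):
    f,X,out=pickle.load(open(c+"0.pkl","rb"))
    for name,ctr,zl,zh,rad in(("lid",(0.58,.245),.05,.075,.18),("rackfloor",(.548,-.195),.006,.02,.2)):
        P=X.reshape(-1,3);
        d=np.hypot(P[:,0]-ctr[0],P[:,1]-ctr[1])
        m=(P[:,2]>zl)&(P[:,2]<zh)&(d<rad)
        if name=="rackfloor": 
            M=np.zeros(X.shape[:2],bool);M=out["rack"][0]["mask"];M=cv2.dilate(M.astype(np.uint8),np.ones((7,7)))>0; m&=M.ravel()
        else:
            M=np.zeros(X.shape[:2],bool)
            for r in out["lid_handle"][:1]+[x for x in out["lid"] if x["bbox"][1]<300][:1]: M|=r["mask"]
            M=cv2.dilate(M.astype(np.uint8),np.ones((9,9)))>0; m&=M.ravel()
        Q=P[m]
        r=cv2.minAreaRect(Q[:,:2].astype(np.float32))
        print(c,name,m.sum(),"z pct",np.percentile(Q[:,2],[5,50,95]).round(4),r)
        # best yaw fits
        best=None
        for a in np.radians(np.arange(-16,16.1,.5)):
            e=np.array([np.cos(a),np.sin(a)]);n=np.array([-e[1],e[0]])
            s=Q[:,:2]@e;t=Q[:,:2]@n
            lo=np.percentile(s,[.5,99.5]);lt=np.percentile(t,[.5,99.5])
            A=np.ptp(lo)*np.ptp(lt)
            if best is None or A<best[0]: best=(A,np.degrees(a),np.ptp(lo),np.ptp(lt),e*lo.mean()+n*lt.mean())
        print("   ",best)
    for n in("cassette_blue","cassette_grey"):
        Q=X[out[n][0]["mask"]];Q=Q[(Q[:,2]>.09)&(Q[:,2]<.11)]
        print(c,n,len(Q),cv2.minAreaRect(Q[:,:2].astype(np.float32)))
    # heights image
    P=X
    m=((P[...,0]>.38)&(P[...,0]<.75)&(P[...,1]>-.4)&(P[...,1]<.42))
    # topdown raster 2px/mm... 
    img=np.zeros((370,820,3),np.uint8)
    q=P[m];col=f["color"][m]
    i=((.75-q[:,0])*1000).astype(int).clip(0,369);j=((.42-q[:,1])*1000).astype(int).clip(0,819)
    h=np.clip(q[:,2]*2000,0,255).astype(np.uint8)
    hc=cv2.applyColorMap(h[:,None],cv2.COLORMAP_JET)[:,0]
    for di in(0,1,2):
        for dj in(0,1,2): img[(i+di).clip(0,369),(j+dj).clip(0,819)]=hc
    cv2.imwrite(f"pics/ortho_{c}.png",img[:,:800])
E
python3 m.py
```

```text
top lid 2272 z pct [0.054  0.0612 0.0685] ((0.5595707297325134, 0.2416595220565796), (0.22516471147537231, 0.21138028800487518), 8.210599899291992)
    (np.float64(0.04535429133282634), np.float64(7.0), np.float64(0.21729393312403067), np.float64(0.20872322885765182), array([0.55683881, 0.24127062]))
top rackfloor 2774 z pct [0.0071 0.0122 0.0181] ((0.5492404103279114, -0.20171640813350677), (0.2181868702173233, 0.26722416281700134), 5.297417163848877)
    (np.float64(0.04988914332874291), np.float64(5.0), np.float64(0.19917506893483622), np.float64(0.2504788555894265), array([ 0.54912036, -0.20065937]))
top cassette_blue 353 ((0.5006945133209229, -0.19792339205741882), (0.024079132825136185, 0.14952607452869415), 5.039117813110352)
top cassette_grey 364 ((0.5922430157661438, -0.18840724229812622), (0.03441402688622475, 0.14888125658035278), 5.085079669952393)
side lid 3213 z pct [0.0553 0.0609 0.0664] ((0.5617895722389221, 0.24100500345230103), (0.22425490617752075, 0.212304025888443), 8.126023292541504)
    (np.float64(0.045640877733172346), np.float64(6.5), np.float64(0.21923944280037327), np.float64(0.20817822354497717), array([0.5608124 , 0.24219099]))
side rackfloor 1851 z pct [0.0086 0.0119 0.017 ] ((0.5530717372894287, -0.22043459117412567), (0.19330370426177979, 0.29598408937454224), 5.069665908813477)
    (np.float64(0.04862055478493809), np.float64(5.0), np.float64(0.19211517394293892), np.float64(0.2530802423726255), array([ 0.55087165, -0.20137141]))
side cassette_blue 200 ((0.5035740733146667, -0.19385729730129242), (0.024193769320845604, 0.14372973144054413), 4.606001377105713)
side cassette_grey 184 ((0.5977615714073181, -0.1897817850112915), (0.020837079733610153, 0.14863736927509308), 5.430483818054199)
```

View pics/ortho_top.png

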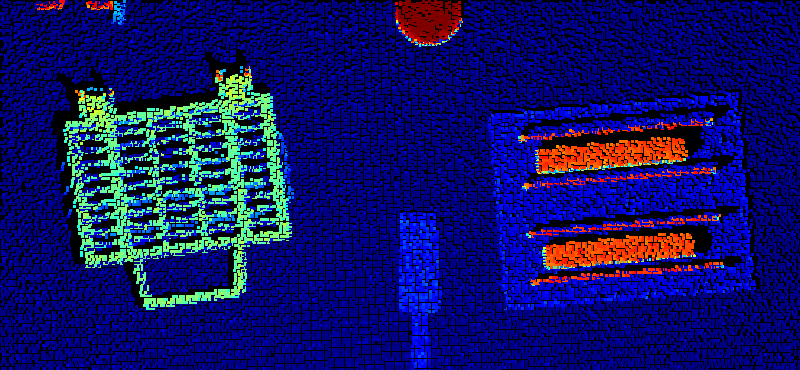

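View pics/ortho_side.png

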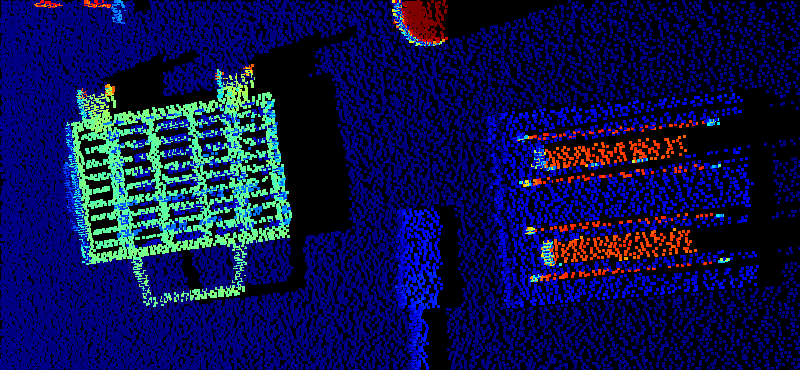

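```bash
cat > fit.py <<'E'
from h import *
import pickle
for c in("top","side"):
    f,X,out=pickle.load(open(c+"0.pkl","rb"))
    P=X.reshape(-1,3)
    # hoops
    best=[]
    a0=np.radians(5)
    loc=lambda P,o,a:(P[:,:2]-o)@np.array([[np.cos(a),-np.sin(a)],[np.sin(a),np.cos(a)]])
    m=(P[:,2]>.09)&(P[:,2]<.118)
    L=loc(P,np.array([.55,-.201]),a0);
    for x0 in(-72,-24,24,72):
        k=m&(abs(L[:,0]*1000-x0)<8)&(abs(L[:,1])<.1)
        pf=np.polyfit(L[k,1],L[k,0],1);yy=L[k,1]
        print(c,"hoop",x0,k.sum(),"x at 0 %.1f slope %.2fdeg"%(pf[1]*1e3,np.degrees(pf[0])),"y ext",np.percentile(yy,[1,99]).round(4)*1e3, "z",np.median(P[k,2]).round(4))
    m=(P[:,2]>.045)&(P[:,2]<.08)
    # lid: coarse yaw scan by bar line
    o=np.array([.453,.226]);a=np.radians(7)
    L=loc(P,o,a);k=m&(abs(L[:,0])<.012)&(abs(L[:,1])<.05)
    pf=np.polyfit(L[k,1],L[k,0],1);print(c,"bar",k.sum(),pf[1]*1e3,"yaw corr",np.degrees(pf[0]),"y ext",np.percentile(L[k,1],[2,98])*1e3,"z",np.median(P[k,2]))
    for a in np.radians([6,7,8,9]):
        L=loc(P,o,a);k=m&(L[:,0]>.045)&(L[:,0]<.193)&(abs(L[:,1])<.12)
        print("  plate yaw",np.degrees(a),"y hist edges",np.percentile(L[k,1],[.5,2,98,99.5])*1e3,"x edges",np.percentile(L[m&(L[:,0]>.03)&(L[:,0]<.25)&(abs(L[:,1])<.12),0],[.5,2,90])*1e3)
    # joint template
    Q=P[m&(np.hypot(P[:,0]-.55,P[:,1]-.24)<.2)]
    from scipy.optimize import differential_evolution
    def cost(v,ret=False):
        L=loc(Q,v[:2],v[2])
        def rect(x0,x1,y0,y1):
            dx=np.maximum(np.maximum(x0-L[:,0],L[:,0]-x1),0);dy=np.maximum(np.maximum(y0-L[:,1],L[:,1]-y1),0);return np.hypot(dx,dy)
        R=[(-.160,-.012,-.103,.103),(-.210,-.200,-.046,.046),(-.2,-.16,.036,.046),(-.2,-.16,-.046,-.036),(-.012,.01,-.082,-.058),(-.012,.01,.058,.082)]
        d=np.min([rect(*r) for r in R],0)
        return np.minimum(d,.008).mean()
    r=differential_evolution(cost,[(.62,.68),(.22,.29),(.08,.2)],seed=1,tol=1e-8)
    print(c,"lid hinge",r.x,np.degrees(r.x[2]),r.fun)
    h=r.x[:2];print("   handle",h-.205*np.array([np.cos(r.x[2]),np.sin(r.x[2])]))
E
python3 fit.py
```

```text
top hoop -72 98 x at 0 -72.5 slope -0.10deg y ext [-93.2  96.2] z 0.1061
top hoop -24 99 x at 0 -24.6 slope -0.13deg y ext [-92.5  94.6] z 0.1053
top hoop 24 99 x at 0 23.3 slope 0.00deg y ext [-95.   95.4] z 0.1058
top hoop 72 97 x at 0 71.3 slope -0.06deg y ext [-92.7  93.4] z 0.1049
top bar 111 0.9118566404753703 yaw corr -0.9259856658011449 y ext [-47.85370393  49.48079136] z 0.06261713229117535
  plate yaw 6.000000000000001 y hist edges [-100.7328898   -98.20710311  106.69036555  110.03994242] x edges [ 34.18416315  43.44980244 189.19618085]
  plate yaw 7.0 y hist edges [-102.23393238 -100.19406885  104.41234362  107.95070754] x edges [ 34.69779522  44.53505774 189.34231932]
  plate yaw 8.0 y hist edges [-104.12846506 -102.20220913  102.60796647  105.66200089] x edges [ 35.86037772  45.18055054 189.26650737]
  plate yaw 9.0 y hist edges [-106.40904673 -104.42223298  100.2603461   103.32505083] x edges [ 35.4475077   45.00933526 189.28475506]
top lid hinge [0.65586496 0.25473067 0.14142082] 8.1028158653113 0.0002530707506430904
   handle [0.45291153 0.22583594]
side hoop -72 55 x
[... 364 characters left out ...]
 z 0.06222521168955049
  plate yaw 6.000000000000001 y hist edges [-99.63659733 -96.94248539 108.20015584 109.4711603 ] x edges [ 34.94559863  46.80139601 195.84586599]
  plate yaw 7.0 y hist edges [-101.20435905  -99.30806972  105.940791    106.80852248] x edges [ 35.10208289  47.86348626 196.63735743]
  plate yaw 8.0 y hist edges [-103.21225045 -101.45719909  103.76033398  104.90375231] x edges [ 34.91853629  48.00201397 196.39501537]
  plate yaw 9.0 y hist edges [-105.94268839 -103.37334866  101.78091197  103.24608971] x edges [ 35.19402454  46.83056253 196.88456645]
side lid hinge [0.65869957 0.25787715 0.14928256] 8.553260882849079 0.0002957379971093157
   handle [0.45597957 0.22738776]
```

```bash
cat >> h.py <<'E'
H=np.array([.657,.256]);YL=np.radians(8.1);HZ=.059
B=np.array([.5508,-.2005]);YR=np.radians(5.0)
def ori(yaw,flip=0,pitch=0):
    # tool z down, tool y along horizontal dir yaw (flip adds pi); pitch: tilt about bar axis
    a=yaw+np.pi*flip
    y=np.array([np.cos(a),np.sin(a),0]);z=np.array([0,0,-1.]);x=np.cross(y,z)
    R=np.c_[x,y,z]
    ax=np.array([-np.sin(yaw),np.cos(yaw),0])
    return (Ro.from_rotvec(ax*pitch)*Ro.from_matrix(R)).as_rotvec()
def barpos(th,r=.205): # th 0 shut, pi/2 upright
    e=np.array([np.cos(YL),np.sin(YL)])
    return np.r_[H-r*np.cos(th)*e,HZ+r*np.sin(th)]
G=np.array([0,0,-.019])
def st():
    s=robot.sense();print("t%.2f"%s["clock"],"pos",s["position"].round(4),"F",s["ft_force"].round(1),"T",s["torque"].round(2),"grip",round(s["grip_width"],4));return s
E
python3 - <<'E'
from h import *
for fl in(0,1):
    for n,p,y in(("above",[*barpos(0)[:2],.2],YL),("grasp",barpos(0)+G,YL),("up",barpos(np.pi/2)+G,YL),("lift",barpos(np.pi/2)+G+[0,0,.15],YL),("rackhi",[*B,.39],YR),("rack",[*B,.227-.019],YR)):
        q=robot.inverse_kinematics(np.array(p),ori(y,fl)); print(fl,n,np.round(p,3),None if q is None else np.round(q,2))
E
```

```text
0 above [0.454 0.227 0.2  ] [ 0.23  0.04  1.78 -0.    1.32  0.09]
0 grasp [0.454 0.227 0.04 ] [ 0.23  0.26  1.9  -0.    0.98  0.09]
0 up [0.657 0.256 0.245] [ 0.2   0.44  1.2  -0.    1.5   0.06]
0 lift [0.657 0.256 0.395] [ 0.2   0.41  0.96 -0.    1.78  0.06]
0 rackhi [ 0.551 -0.2    0.39 ] [-0.55  0.12  1.32 -0.    1.7  -0.64]
0 rack [ 0.551 -0.2    0.208] [-0.55  0.21  1.58 -0.    1.36 -0.64]
1 above [0.454 0.227 0.2  ] [ 0.23  0.04  1.78 -0.    1.32 -3.05]
1 grasp [0.454 0.227 0.04 ] [ 0.23  0.26  1.9  -0.    0.98 -3.05]
1 up [0.657 0.256 0.245] [ 0.2   0.44  1.2  -0.    1.5  -3.08]
1 lift [0.657 0.256 0.395] [ 0.2   0.41  0.96 -0.    1.78 -3.08]
1 rackhi [ 0.551 -0.2    0.39 ] [-0.55  0.12  1.32 -0.    1.7   2.5 ]
1 rack [ 0.551 -0.2    0.208] [-0.55  0.21  1.58 -0.    1.36  2.5 ]
```

```bash
python3 - <<'E'
from h import *
robot.goto(np.array([*barpos(0)[:2],.19]),ori(YL))
robot.command_gripper(.042)
st()
print(robot.move_linear(barpos(0)+G+[0,0,.045],velocity=.2,force_limit=15));st()
for c in("side","top"): 
    f=robot.grab_frame(c);cv2.imwrite(f"pics/ap_{c}.png",cv2.resize(f["color"][130:310,170:370,::-1],None,fx=3,fy=3,interpolation=2))
E
```

```text
t4.10 pos [0.4541 0.2271 0.19  ] F [0.3 0.  0.1] T [-0.01  0.07  0.02] grip 0.0422
False
t4.78 pos [0.4547 0.2273 0.0857] F [ 0.8 -0.6 -0. ] T [-0.   -0.02 -0.01] grip 0.0425
```

View pics/ap_side.png

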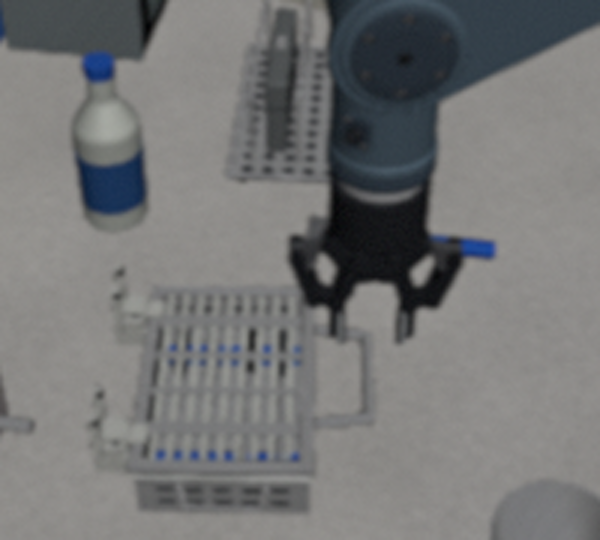

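View pics/ap_top.png

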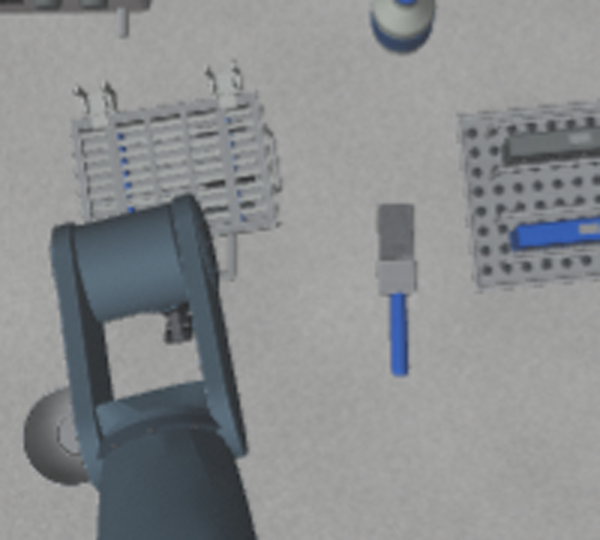

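```bash
python3 - <<'E'
from h import *
print(robot.move_linear(barpos(0)+G,velocity=.1,force_limit=15));st()
print(robot.command_gripper(0.0));s=st()
for d in(5,10):
    print(d,robot.move_linear(barpos(np.radians(d))+G,velocity=.05,force_limit=30));st()
f=robot.grab_frame("side");cv2.imwrite("pics/gr_side.png",cv2.resize(f["color"][130:310,170:370,::-1],None,fx=3,fy=3,interpolation=2))
E
```

```text
False
t5.47 pos [0.4544 0.2272 0.0404] F [ 0.1  0.1 -0.6] T [-0.   -0.02 -0.  ] grip 0.042
False
t5.96 pos [0.4549 0.2273 0.0411] F [-1.2 -1.6  5.9] T [-0.03  0.14  0.03] grip -0.0
5 False
t6.47 pos [0.455  0.2273 0.0582] F [-0.5  1.1 -0.2] T [-0.05  0.   -0.03] grip 0.0002
10 False
t6.97 pos [0.4574 0.2276 0.076 ] F [ 0.  -0.5  0.1] T [ 0.03 -0.01  0.03] grip -0.0
```

View pics/gr_side.png

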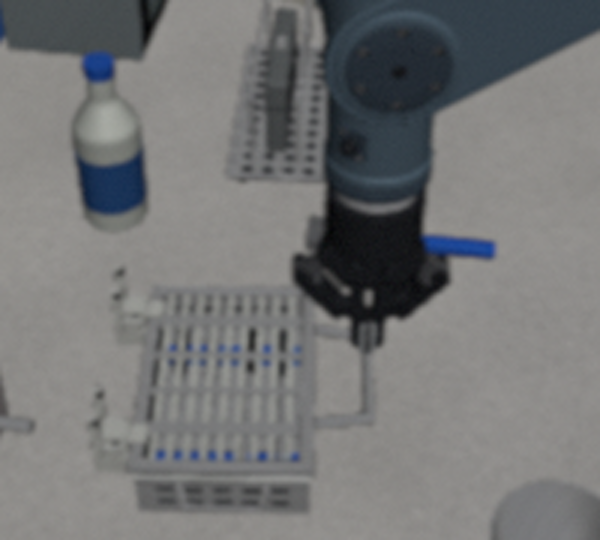

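```bash
python3 - <<'E'
from h import *
f=robot.grab_frame("side");X=cloud(f);s=st()
fl=210/np.tan(np.radians(f["vertical_fov"])/2)
K=np.array([[fl,0,f["cx"]],[0,fl,f["cy"]],[0,0,1]])
def proj(p):
    return cv2.projectPoints(np.array(p,float).reshape(-1,1,3),cv2.Rodrigues(f["R"])[0],f["t"],K,np.array([f["k1"],0,0,0,0.]))[0].reshape(-1,2)
e=np.array([np.cos(YL),np.sin(YL),0]);n=np.array([-e[1],e[0],0])
b=barpos(0)
pts=[b,b+.046*n,b-.046*n,s["position"],s["position"]+[0,0,.019],[*H,HZ]]
uv=proj(pts);print(uv.round(1))
im=cv2.resize(f["color"][190:280,230:350,::-1],None,fx=6,fy=6,interpolation=2)
for u,v in uv:cv2.circle(im,(int((u-230)*6+3),int((v-190)*6+3)),3,(0,0,255),-1)
cv2.imwrite("pics/proj.png",im)
m=(X[...,2]>.03)&(abs(X[...,0]-.455)<.03)&(abs(X[...,1]-.226)<.06)&(X[...,2]<.14)
Q=X[m];
for q in Q[np.argsort(Q[:,1])][::4]:print(q.round(3))
E
```

```text
t7.08 pos [0.4569 0.2275 0.0754] F [-0.1 -0.2 -0.4] T [-0.01  0.07  0.07] grip -0.0002
[[292.2 255.4]
 [292.7 269.6]
 [291.7 242.1]
 [291.3 251.1]
 [291.6 246. ]
 [211.5 254.4]]
[0.482 0.175 0.06 ]
[0.484 0.182 0.064]
[0.481 0.184 0.062]
[0.457 0.204 0.061]
[0.454 0.206 0.06 ]
[0.459 0.212 0.066]
[0.456 0.215 0.062]
[0.453 0.218 0.062]
[0.456 0.22  0.064]
[0.458 0.223 0.132]
[0.455 0.225 0.066]
[0.457 0.227 0.064]
[0.472 0.228 0.114]
[0.447 0.23  0.113]
[0.449 0.231 0.111]
[0.454 0.232 0.063]
[0.447 0.233 0.127]
[0.449 0.233 0.109]
[0.459 0.234 0.059]
[0.444 0.234 0.125]
[0.459 0.234 0.133]
[0.444 0.235 0.111]
[0.466 0.236 0.109]
[0.466 0.236 0.127]
[0.455 0.236 0.104]
[0.461 0.236 0.117]
[0.451 0.236 0.126]
[0.468 0.237 0.127]
[0.45  0.237 0.102]
[0.454 0.237 0.137]
[0.453 0.237 0.116]
[0.459 0.238 0.06 ]
[0.453 0.238 0.113]
[0.458 0.238 0.113]
[0.454 0.238 0.135]
[0.456 0.239 0.114]
[0.459 0.239 0.128]
[0.461 0.239 0.131]
[0.458 0.239 0.118]
[0.46  0.239 0.11 ]
[0.452 0.24  0.14 ]
[0.453 0.24  0.108]
[0.462 0.24  0.104]
[0.458 0.241 0.06 ]
[0.46  0.242 0.117]
[0.456 0.243 0.063]
[0.455 0.246 0.062]
[0.457 0.252 0.062]
[0.454 0.254 0.065]
[0.456 0.258 0.061]
[0.448 0.26  0.062]
[0.446 0.261 0.06 ]
[0.445 0.266 0.061]
[0.445 0.269 0.061]
[0.452 0.271 0.063]
[0.455 0.273 0.064]
[0.469 0.273 0.062]
[0.449 0.274 0.059]
[0.472 0.274 0.063]
[0.451 0.275 0.056]
[0.481 0.276 0.059]
[0.464 0.278 0.06 ]
[0.469 0.278 0.064]
[0.476 0.279 0.064]
[0.471 0.28  0.062]
[0.478 0.281 0.065]
[0.478 0.281 0.062]
[0.478 0.282 0.055]
[0.48  0.283 0.056]
[0.485 0.285 0.058]
```

View pics/proj.png

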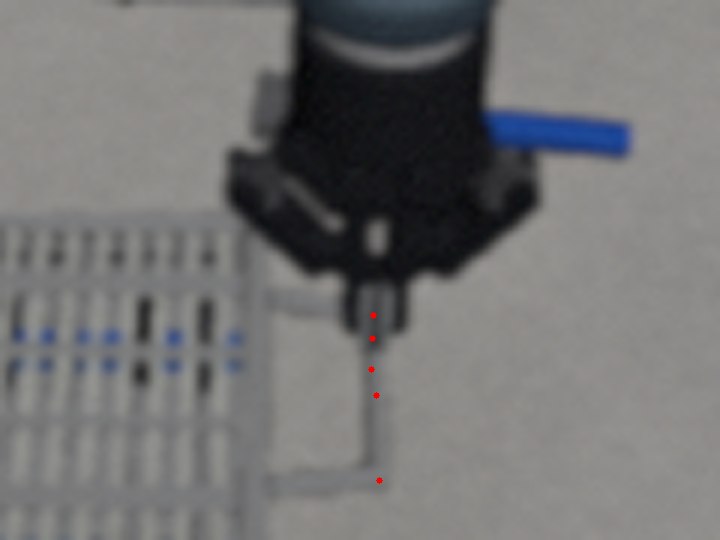

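```bash
cat > tipchk.py <<'E'
from h import *
robot.move_linear(barpos(0)+[0,0,.085-.019],velocity=.2)
for w in(0,.042):
    robot.command_gripper(w)
    f=robot.grab_frame("side");X=cloud(f);s=st()
    fl=210/np.tan(np.radians(f["vertical_fov"])/2)
    K=np.array([[fl,0,f["cx"]],[0,fl,f["cy"]],[0,0,1]])
    p=s["position"]
    uv=cv2.projectPoints(np.array([p,p+[0,.011,0],p+[0,.011,.02]]).reshape(-1,1,3),cv2.Rodrigues(f["R"])[0],f["t"],K,np.array([f["k1"],0,0,0,0.]))[0].reshape(-1,2)
    print(uv.round(1))
    im=cv2.resize(f["color"][180:270,240:340,::-1],None,fx=6,fy=6,interpolation=2)
    for u,v in uv:cv2.circle(im,(int((u-240)*6+3),int((v-180)*6+3)),3,(0,0,255),-1)
    cv2.imwrite("pics/tip%d.png"%(w*1000),im)
    m=(abs(X[...,0]-p[0])<.05)&(abs(X[...,1]-p[1]-.01)<.02)&(X[...,2]>.075)&(X[...,2]<.2)
    print("finger z low",np.sort(X[m][:,2])[:12].round(3))
E
python3 tipchk.py
```

```text
t7.74 pos [0.4533 0.2269 0.1239] F [ 0.   0.  -0.3] T [ 0.01 -0.03 -0.02] grip 0.0002
[[293.6 237.8]
 [293.1 241. ]
 [293.5 235.3]]
finger z low [0.146 0.146 0.148 0.149 0.151 0.152 0.152 0.152 0.153 0.154 0.154 0.155]
t8.27 pos [0.4541 0.2271 0.125 ] F [-0.4  0.7 -1. ] T [-0.03 -0.03  0.02] grip 0.042
[[293.3 237.5]
 [292.8 240.7]
 [293.2 235. ]]
finger z low [0.15  0.152 0.153 0.154 0.154 0.154 0.154 0.156 0.156 0.156 0.157 0.157]
```

View pics/tip0.png

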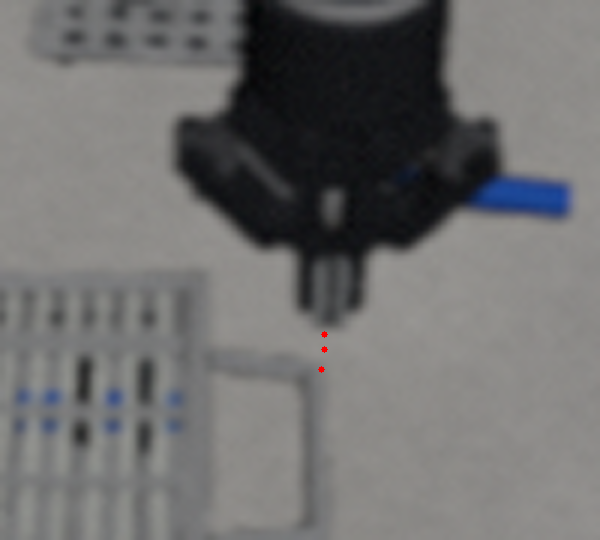

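View pics/tip42.png

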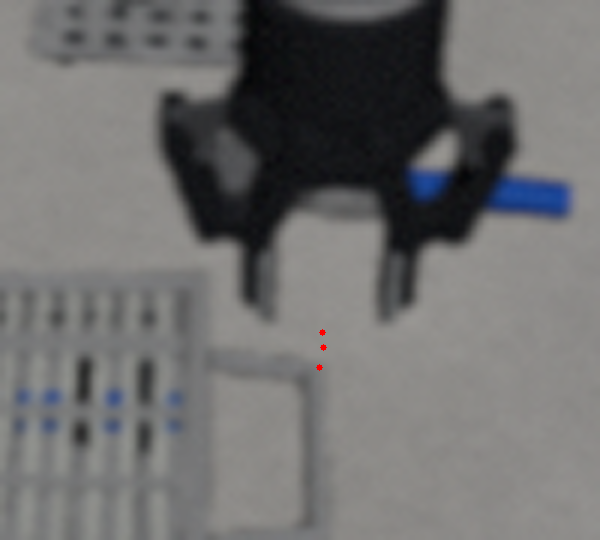

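```bash
sed -i 's/^G=.*/G=np.array([0,0,-.0425])/' h.py; python3 - <<'E'
from h import *
print(robot.move_linear(barpos(0)+G,velocity=.1,force_limit=12));s=st()
if s["position"][2]<.02:
    print(robot.command_gripper(0.0));s=st()
E
```

```text
False
t9.50 pos [0.4547 0.2273 0.0171] F [0.8 0.7 0.3] T [-0.01  0.01 -0.01] grip 0.0421
False
t9.91 pos [0.4545 0.2272 0.0171] F [-1.7 -0.7  5.2] T [-0.03  0.14 -0.06] grip 0.0077
```

```bash
python3 - <<'E'
from h import *
for d in(4,8,15):
    print(d,robot.move_linear(barpos(np.radians(d))+G,velocity=.06,force_limit=25));st()
f=robot.grab_frame("side");cv2.imwrite("pics/gr2_side.png",cv2.resize(f["color"][180:310,190:350,::-1],None,fx=4,fy=4,interpolation=2))
E
```

```text
4 False
t10.30 pos [0.4546 0.2272 0.031 ] F [ 0.5 -0.  -2.6] T [-0.03  0.12 -0.03] grip 0.008
8 False
t10.69 pos [0.457  0.2276 0.0458] F [ 0.5 -0.5 -2.1] T [ 0.   -0.11 -0.  ] grip 0.0079
15 False
t11.26 pos [0.4618 0.2282 0.0701] F [ 1.5  0.5 -1.7] T [ 0.   -0.19  0.09] grip 0.0076
```

View pics/gr2_side.png

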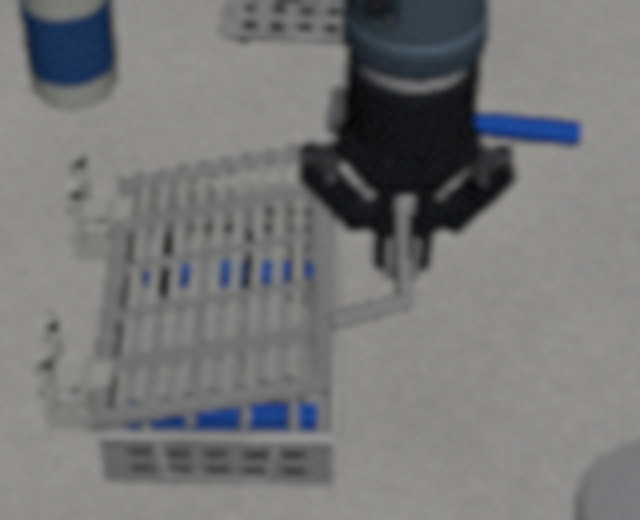

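```bash
python3 - <<'E'
from h import *
for d in range(21,91,6):
    if d>84: d=90
    hit=robot.move_linear(barpos(np.radians(d))+G,velocity=.07,force_limit=20);print(d,hit);st()
    if hit: break
for c in("side","top"):
    f=robot.grab_frame(c);cv2.imwrite(f"pics/up_{c}.png",cv2.resize(f["color"][130:310,170:370,::-1],None,fx=3,fy=3,interpolation=2))
E
```

```text
21 False
t11.77 pos [0.4685 0.2292 0.0907] F [ 1.6  0.5 -1.9] T [ 0.07 -0.27 -0.  ] grip 0.008
27 False
t12.22 pos [0.4762 0.2303 0.1097] F [-0.3 -0.7 -3.2] T [-0.01  0.3  -0.01] grip 0.0077
33 False
t12.68 pos [0.4873 0.2318 0.1286] F [-0.  -0.6 -2.6] T [-0.04  0.35 -0.  ] grip 0.0077
39 False
t13.14 pos [0.4997 0.2337 0.146 ] F [-0.4 -0.3 -3.8] T [ 0.01  0.27 -0.02] grip 0.0081
45 False
t13.60 pos [0.5138 0.2358 0.1626] F [-5.4 -0.3  2.6] T [-0.07  1.21 -0.01] grip 0.0083
51 False
t14.06 pos [0.5293 0.2381 0.1775] F [-8.2 -0.5  7.3] T [-0.23  1.7  -0.06] grip 0.0078
57 False
t14.52 pos [0.5466 0.2405 0.191 ] F [-11.1  -1.2  11.3] T [-0.29  1.98 -0.08] grip 0.0075
63 False
t14.97 pos [0.566  0.2433 0.2019] F [-6.4 -1.3  9.3] T [-0.15  1.38 -0.04] grip 0.008
69 False
t15.43 pos [0.5855 0.2461 0.2101] F [-4.8  0.2  9.8] T [-0.03  0.93 -0.  ] grip 0.0072
75 False
t15.89 pos [0.6057 0.2489 0.2161] F [-2.8  1.3  7.8] T [ 0.08  0.55 -0.02] grip 0.0077
81 False
t16.35 pos [0.6269 0.2519 0.2211] F [-1.4  0.2  8.3] T [0.08 0.4  0.02] grip 0.008
90 False
t16.96 pos [0.6583 0.2564 0.2229] F [-1.7  1.1  6.8] T [ 0.13  0.35 -0.02] grip 0.008
```

View pics/up_side.png

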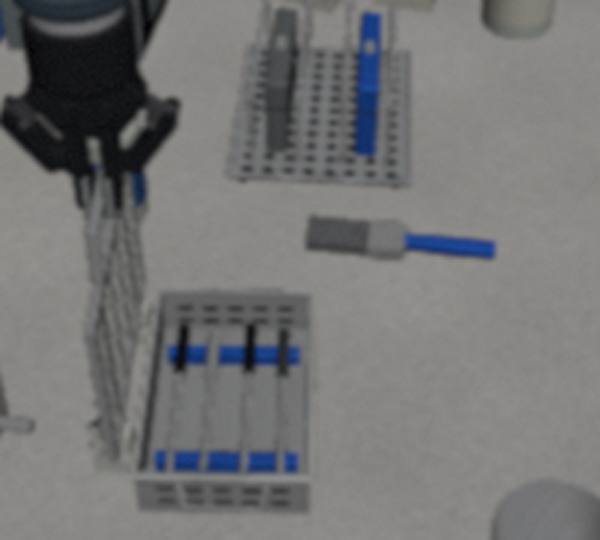

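```bash
python3 - <<'E'
from h import *
U=barpos(np.pi/2)+G
for dz in(.01,.02,.04,.07,.14):
    hit=robot.move_linear(U+[0,0,dz],velocity=.06 if dz<.05 else .1,force_limit=15);print(dz,hit);st()
    if hit: break
f=robot.grab_frame("side");X=cloud(f);cv2.imwrite(f"pics/lift_side.png",cv2.resize(f["color"][60:300,130:370,::-1],None,fx=2.5,fy=2.5,interpolation=2))
np.save("lift_side.npy",X)
E
```

```text
0.01 True
t17.27 pos [0.656  0.2557 0.2267] F [ 1.  -0.9 -3.7] T [0.05 0.06 0.04] grip 0.0076
```

View pics/lift_side.png

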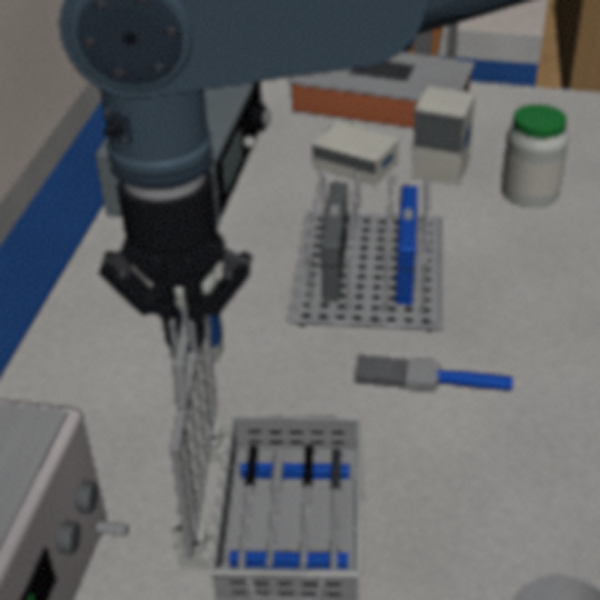

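```bash
python3 - <<'E'
from h import *
U=barpos(np.pi/2)+G
for dz in(.01,.02,.04,.07,.14):
    hit=robot.move_linear(U+[0,0,dz],velocity=.06 if dz<.05 else .1,force_limit=12);print(dz,hit);st()
    if hit: break
f=robot.grab_frame("side");X=cloud(f);cv2.imwrite(f"pics/lift_side2.png",cv2.resize(f["color"][60:300,130:370,::-1],None,fx=2.5,fy=2.5,interpolation=2))
np.save("lift_side.npy",X)
E
```

```text
0.01 False
t17.57 pos [0.6568 0.2559 0.2308] F [-0.6  0.3 -3.5] T [-0.07  0.22 -0.02] grip 0.0076
0.02 False
t17.89 pos [0.6576 0.2561 0.2427] F [ 0.3  0.1 -3.8] T [ 0.02 -0.   -0.02] grip 0.0075
0.04 False
t18.38 pos [0.6573 0.2561 0.2623] F [-0.3 -0.2 -4. ] T [ 0.05  0.04 -0.01] grip 0.0076
0.07 False
t18.82 pos [0.6573 0.2561 0.2921] F [-0.8 -0.3 -2.8] T [-0.   -0.03 -0.01] grip 0.0073
0.14 False
t19.68 pos [0.6567 0.2559 0.3604] F [-0.2  0.6 -3.8] T [0.06 0.04 0.04] grip 0.0076
```

View pics/lift_side2.png

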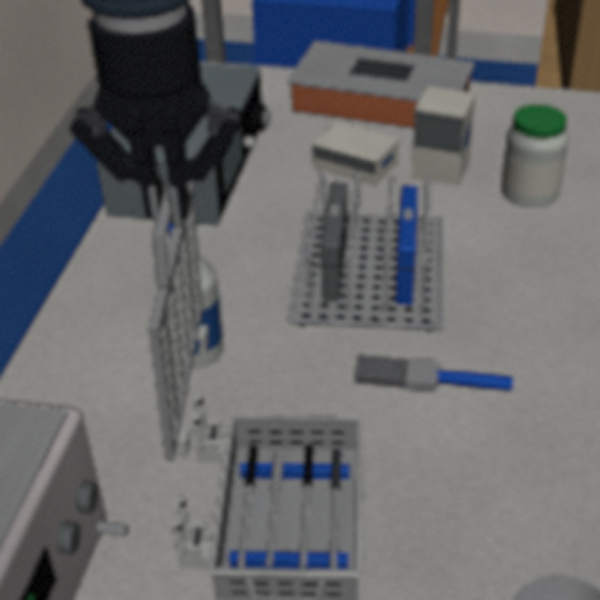

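```bash
cat > meas.py <<'E'
from h import *
def lidpose(ctr,zlo,zhi):
    for c in("side","top"):
        f=robot.grab_frame(c);X=cloud(f)
        cv2.imwrite(f"pics/m_{c}_{zlo:.3f}.png",cv2.resize(f["color"][60:300,180:440,::-1],None,fx=3,fy=2.5,interpolation=2))
        Q=X.reshape(-1,3)
        L=(Q[:,:2]-ctr)@np.array([[np.cos(YR),-np.sin(YR)],[np.sin(YR),np.cos(YR)]])
        k=(Q[:,2]>zlo)&(Q[:,2]<zhi)&(abs(L[:,0])<.035)&(abs(L[:,1])<.125)
        if k.sum()<50: print(c,"few",k.sum());continue
        A=np.c_[np.ones(k.sum()),L[k,1],Q[k,2]-(zhi+zlo)/2]
        b=L[k,0];w=np.ones(len(b),bool)
        for _ in range(5):
            x=np.linalg.lstsq(A[w],b[w],rcond=None)[0];w=abs(A@x-b)<.008
        print(c,k.sum(),w.sum(),"x0 %.1fmm yaw err %.2fdeg tilt(dx/dz) %.2fdeg"%(x[0]*1e3,-np.degrees(x[1]),np.degrees(x[2])),"y ext",(np.percentile(L[k,1],[1,99])*1e3).round(1),"z ext",np.percentile(Q[k,2],[1,99]).round(3))
E
python3 - <<'E'
from meas import *
robot.move_linear(np.array([*B,.362]),ori(YR),velocity=.16);st()
robot.dwell(.4)
lidpose(B,.17,.33);st()
E
```

```text
t22.81 pos [ 0.5509 -0.2001  0.362 ] F [ 0.   0.8 -4.2] T [ 0.    0.03 -0.02] grip 0.0075
side 245 222 x0 3.9mm yaw err -0.89deg tilt(dx/dz) -0.21deg y ext [-98.7 103.8] z ext [0.187 0.329]
top 112 112 x0 2.2mm yaw err 0.83deg tilt(dx/dz) 0.56deg y ext [-19.5 103.1] z ext [0.191 0.326]
t23.31 pos [ 0.5508 -0.2005  0.362 ] F [-0.8  0.2 -3.1] T [-0.02  0.05  0.  ] grip 0.0078
```

```bash
ls pics
```

```text
ap_side.png
ap_top.png
gr2_side.png
gr_side.png
lift_side.png
lift_side2.png
m_side_0.170.png
m_top_0.170.png
ortho_side.png
ortho_top.png
proj.png
side0.png
side_c.png
tip0.png
tip42.png
top0.png
top_c.png
up_side.png
up_top.png
```

View pics/m_side_0.170.png

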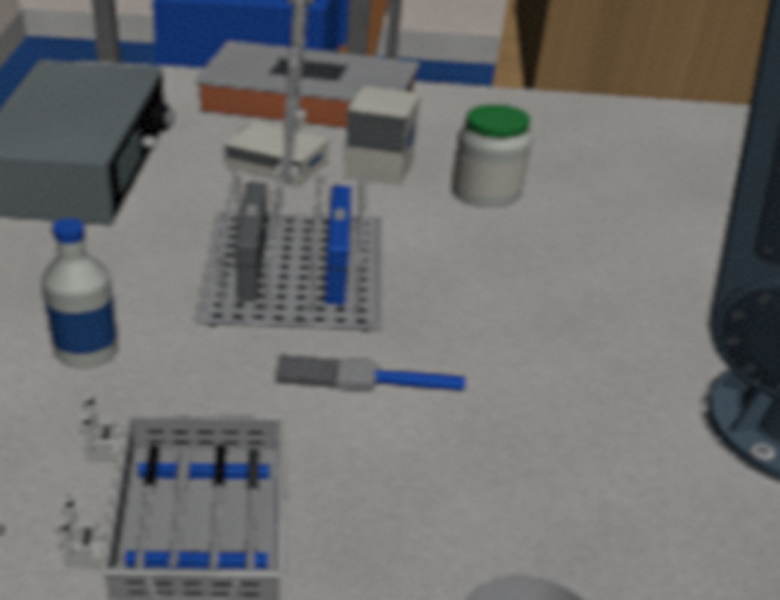

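View pics/m_top_0.170.png

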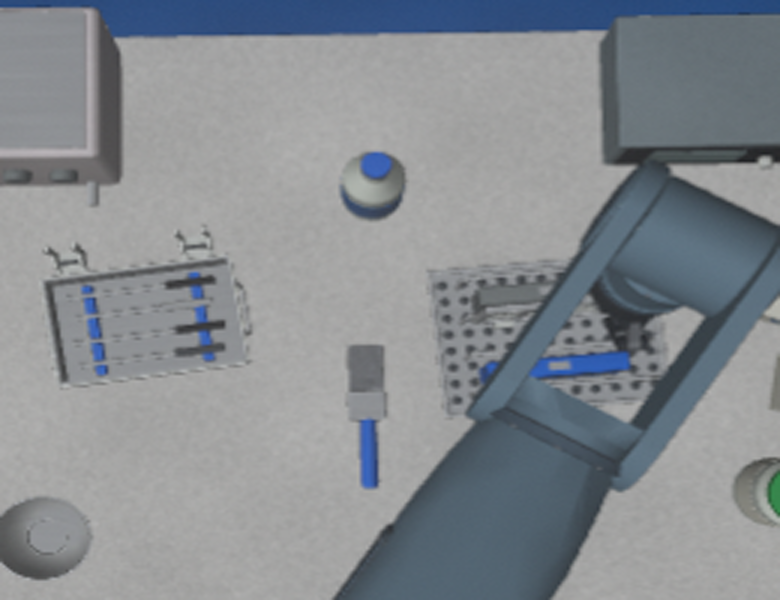

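```bash
cat >> h.py <<'E'
ex=np.array([np.cos(YR),np.sin(YR)]);ey=np.array([-ex[1],ex[0]])
B2=B-.0025*ex-.002*ey
E
python3 - <<'E'
from meas import *
robot.move_linear(np.array([*B2,.292]),ori(YR),velocity=.12)
robot.dwell(.2);lidpose(B,.115,.26);st()
E
```

```text
side 198 176 x0 2.0mm yaw err -0.75deg tilt(dx/dz) 0.10deg y ext [-102.5  100.9] z ext [0.119 0.257]
top 91 91 x0 -0.2mm yaw err 0.58deg tilt(dx/dz) 0.16deg y ext [-18.2 100.7] z ext [0.129 0.254]
t24.34 pos [ 0.5488 -0.2028  0.2928] F [ 0.7 -0.5 -4. ] T [0.04 0.04 0.02] grip 0.0077
```

View pics/m_side_0.115.png

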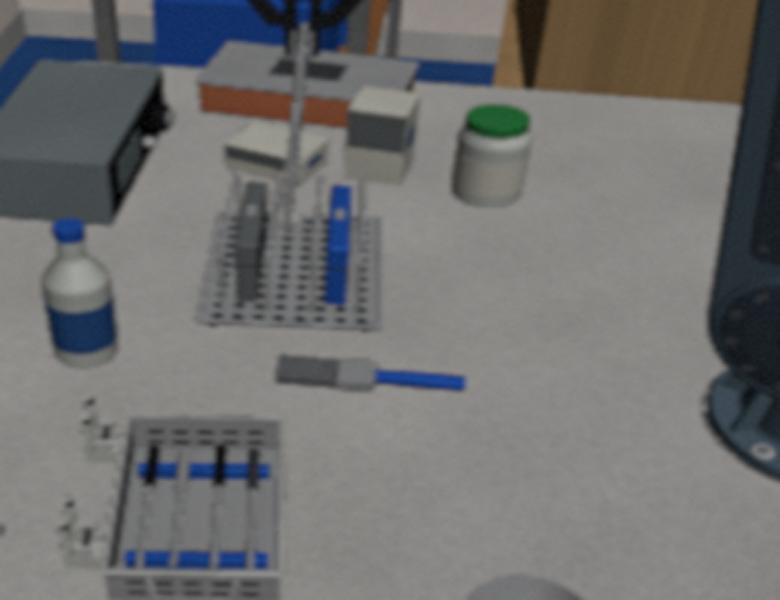

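Aligned within about 0.5 mm of the bay centre and vertical. Lowering.

```bash
python3 - <<'E'
from meas import *
for z in(.25,.2):
    hit=robot.move_linear(np.array([*B2,z]),velocity=.08,force_limit=8);print(hit);st()
    if hit: raise SystemExit
hit=robot.move_linear(np.array([*B2,.178]),velocity=.02,force_limit=4);print(hit);st()
lidpose(B,.11,.16)
E
```

```text
False
t25.02 pos [ 0.5485 -0.2028  0.2499] F [-0.3  0.3 -2.6] T [ 0.05  0.03 -0.  ] grip 0.0075
False
t25.79 pos [ 0.5487 -0.2029  0.2002] F [ 0.8  0.2 -3.5] T [0.02 0.01 0.03] grip 0.0076
True
t26.48 pos [ 0.5485 -0.2023  0.1875] F [-0.3  1.7  4.5] T [0.13 0.03 0.03] grip 0.0077
side few 43
top few 26
```

```bash
ls pics | grep m_
```

```text
m_side_0.110.png
m_side_0.115.png
m_side_0.170.png
m_top_0.110.png
m_top_0.115.png
m_top_0.170.png
```

View pics/m_side_0.110.png

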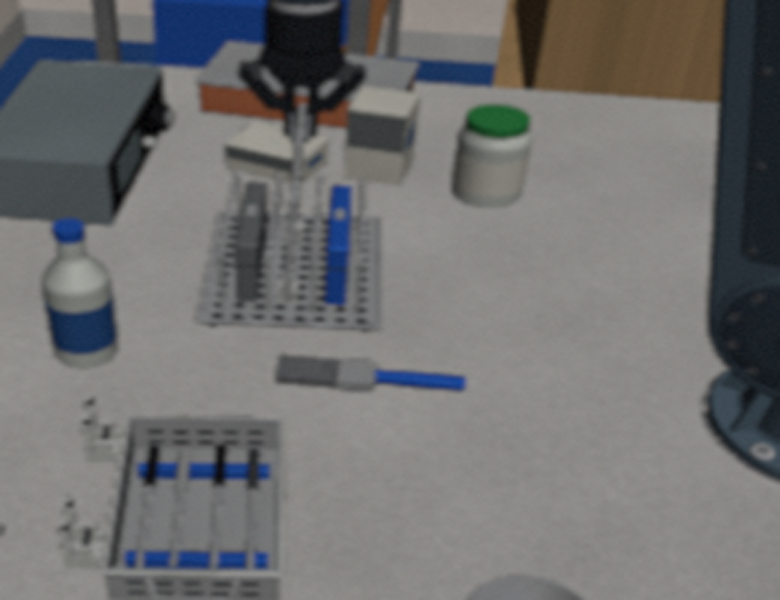

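```bash
python3 - <<'E'
from meas import *
for w in(.016,.024,.045):
    robot.command_gripper(w);st()
robot.dwell(.3)
for c in("side","top"):
    f=robot.grab_frame(c);cv2.imwrite(f"pics/rel_{c}.png",cv2.resize(f["color"][80:230,220:390,::-1],None,fx=4,fy=4,interpolation=2))
st()
E
```

```text
t26.82 pos [ 0.5473 -0.202   0.1858] F [-0.   0.8  0.1] T [ 0.01 -0.09 -0.01] grip 0.0162
t27.07 pos [ 0.5473 -0.2019  0.1858] F [1.4 0.2 0.1] T [-0.01 -0.03 -0.02] grip 0.0241
t27.41 pos [ 0.5474 -0.202   0.186 ] F [ 0.3 -0.  -0.6] T [-0.01 -0.02 -0.02] grip 0.0448
t27.81 pos [ 0.5474 -0.2019  0.186 ] F [-0.3  0.6 -0.8] T [-0.01  0.06  0.05] grip 0.0451
```

View pics/rel_side.png

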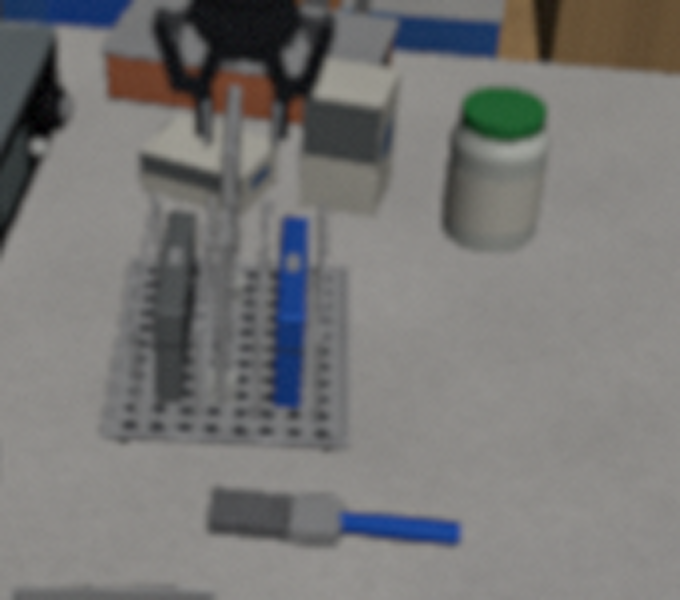

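View pics/rel_top.png

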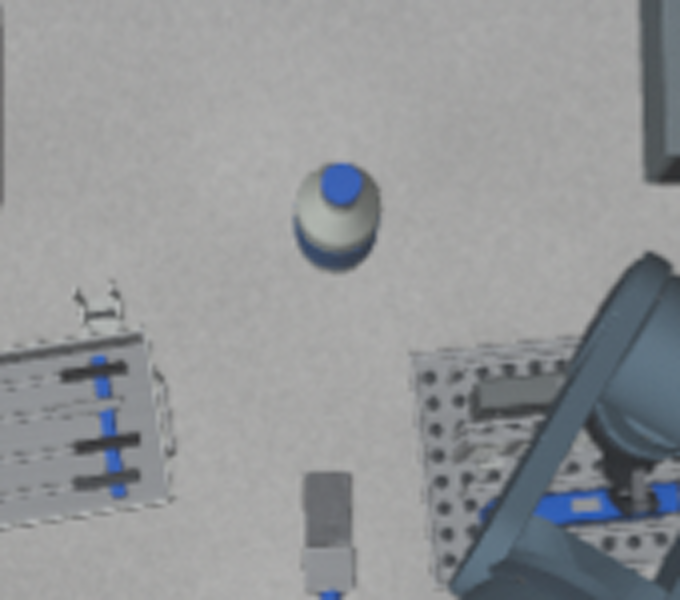

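```bash
python3 - <<'E'
from meas import *
robot.command_gripper(.065)
s=st();p=s["position"]
print(robot.move_linear(p+[0,0,.10],velocity=.12,force_limit=6));st()
robot.move_linear(p+[0,0,.20],velocity=.2)
robot.set_joints([-1.473, 0.181, 1.607, 0, 1.354, -0.206]);st()
lidpose(B,.115,.245)
for c in("side","top"):
    f=robot.grab_frame(c);cv2.imwrite(f"pics/fin_{c}.png",cv2.resize(f["color"][80:260,180:430,::-1],None,fx=3,fy=3,interpolation=2))
E
```

```text
t28.14 pos [ 0.5474 -0.2019  0.186 ] F [-0.4  0.2 -0.4] T [0.02 0.01 0.05] grip 0.0647
False
t29.12 pos [ 0.5469 -0.2017  0.2849] F [-0.2  0.3  0.3] T [-0.03 -0.   -0.04] grip 0.0651
t31.73 pos [ 0.1731 -0.5485  0.2094] F [ 0.3 -0.4  0.5] T [ 0.01 -0.03  0.02] grip 0.0652
side 205 205 x0 4.7mm yaw err -0.86deg tilt(dx/dz) 0.84deg y ext [-100.7  101.5] z ext [0.117 0.233]
top 347 345 x0 2.3mm yaw err -0.09deg tilt(dx/dz) 0.77deg y ext [-103.2  101.2] z ext [0.118 0.237]
```

View pics/fin_side.png

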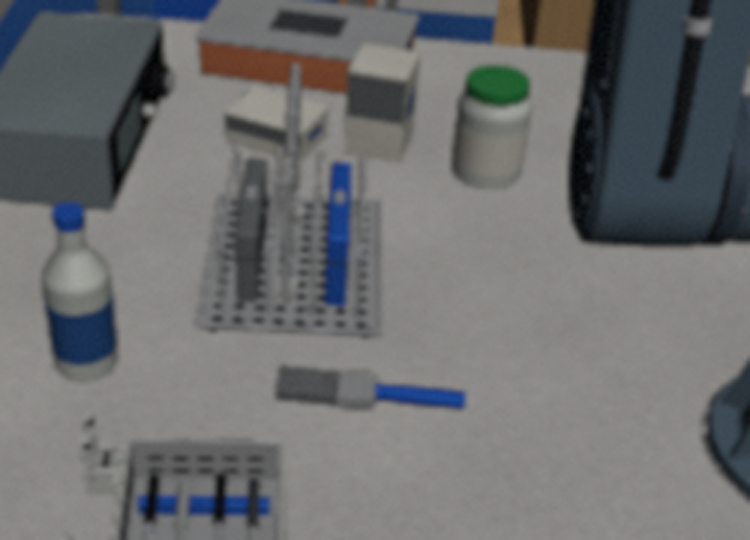

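View pics/fin_top.png

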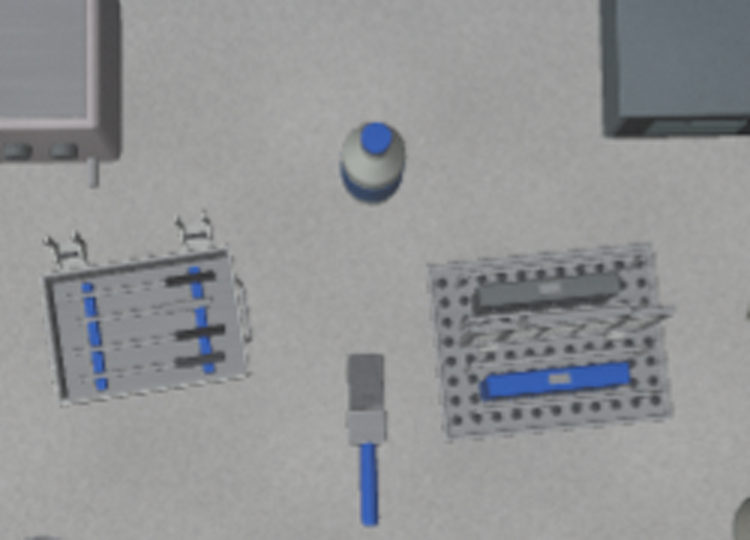

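```bash
python3 - <<'E'
from h import *
st();robot.finish_job()
E
```

```text
t31.93 pos [ 0.173  -0.5485  0.2092] F [ 0.3 -0.8 -0. ] T [ 0.02 -0.01  0.01] grip 0.0648
the job is handed in; nothing more can be done
```

The lid is standing handle up in the middle bay of the washer rack. I swung it upright on its hinges, lifted it straight off the pins and set it down gently, then let go. The job was handed in at about 32 s on the robot's clock.

**Last checks:**
- **Lid position:** it leans about 0.8°. Along the bay, the top camera puts it within 1 mm of centre. Its top is about 0.233 m above the bench, as expected with the knuckles on the rack floor.
- **Everything else:** in the final pictures the cassettes, brush, bottle and tray look where they were. I did not recheck every bystander by measurement, and the bowl and scope case were mostly outside the final crops.
- **Robot:** the arm is back at its start pose, touching nothing.

**What disagreed:**
- **Fingertips:** they sit about 24 mm above the reported TCP. Because of this my first grasp closed just above the bar, with about 6 N of contact and nothing moved. I confirmed the offset in the side camera's depth image, corrected for it, and the second grasp held.
- **Grip width:** it read 7.7 mm on the 10 mm bar, but the grip held throughout.
- **Cameras:** the two cameras differed by 2–3 mm, so I used the average.
- **Force stop:** the first lift stopped on my 15 N limit. That was preload unloading rather than a jam, and I continued. The highest reading at the checks between moves was about 16 N, during the swing.

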